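# Close the bench gauge on an axle sleeve

### The job

Check the steel axle sleeve on the blue bench gauge: take the sleeve off its wooden rest, lay it in the gauge's V cradle and let go of it, then slide the orange grip along its track until the jaw has pushed the sleeve up against the sprung anvil and you feel it press back, about 12 N on the sleeve and never over 25. Leave the jaw shut on the sleeve with your hand off it, and do not disturb the hex key holder, ratchet, pump or reflector.

Things in the scene. Friction and masses are not known exactly. Their poses are not given: they have to be found in the camera images.
- gauge: Fixed blue bench length gauge, base plate 100 (x) x 420 (y) x 15 mm. Origin: centre of its underside, on the bench; x away from the robot (yaw within 0.25 rad), y along the measuring axis from jaw to anvil, z up. Measuring axis: x = 0, z = 60 mm. From -y to +y: guarded sliding jaw with orange grip, V cradle, sprung anvil.
- guard_edge (a point): Middle of the yellow near lower edge of the clear guard above the jaw's track: 200 mm over the bench, gauge x -6, y -120 mm. The guard (10 mm thick) goes 74 mm on in +x and 82 mm each way in y, on two posts at gauge x 60, y -195 and -45 mm. It stops a vertical gripper: reach under it from the robot's side, tool tilted 30 to 50 deg (fingers down and to +x), closing along y.
- anvil_zone (a point): A mark on the measuring axis at gauge y 147 mm. The anvil (red block 44 x 30 mm, top 85 mm over the bench; round 24 mm steel plunger facing the jaw) is clamped elsewhere each time: its plunger face is within 9 mm of this point along y, NOT reported, so closing must be felt. The plunger yields 12 mm to +y: 2 N to start, then 2 N per mm, hard at 26 N.
- cradle (a point): Where the sleeve's centre goes: gauge x 0, y 60, z 60 mm, sleeve along gauge y. Two dark 90 deg V blocks, 46 mm wide, reach up to the axis height at gauge y 17 to 34 and 89 to 125 mm; between them the base plate is 45 mm below the axis, room for fingers. Within 6 mm along y of here the sleeve clears jaw and anvil. Pushed, it slides along the V (1 to 4 N of friction).
- jaw: Sliding jaw. Origin: grip point of the orange upright paddle, 22 (x) x 14 (y) mm, top 18 mm above it, foot 32 mm below, on an aluminium carriage 50 x 50 mm; 102 mm over the bench at gauge x 0. Axes as the gauge's. Slides along gauge y only, origin from y -160 to -65 mm, starting within 18 mm of -160; about 4 N of friction, stays where left. A 14 mm rod on the measuring axis carries its face.
- jaw_face (a point): Centre of the jaw's round pressing face (30 mm) on the measuring axis, 115 mm from jaw along gauge +y and 42 mm lower; it faces +y and meets the sleeve's end.
- axle: Loose steel axle sleeve: thick-walled tube closed at its ends, 28 mm diameter, 130 mm long, blue band round its middle, 0.21 to 0.37 kg. Origin: its centre; x along its length (either end may go first). Starts level in a wooden rest, axis 55 mm over the bench; the rest's base is 130 x 70 x 12 mm, its V supports 14 mm thick, 47 mm either side of the middle. Grip across the blue band from above.
- hexholder: Bystander: green plastic hex key holder 95 x 36 x 45 mm with keys up to 119 mm high; origin under its centre.
- ratchet: Bystander: chrome ratchet handle lying flat, 185 x 36 x 28 mm, along its x; origin on the bench near its middle.
- pump: Bystander: small aluminium pump lying flat, 181 mm along its x, 56 x 30 mm over its handle; origin on the bench near its middle.
- reflector: Bystander: white plastic reflector 95 x 50 x 13 mm lying flat; origin under its centre.

How it is judged:
By the outcome, as a careful person would: the job done as asked, in the order asked, and still so for the second after the job is handed in, with the robot touching nothing.
It also fails if it takes over 72 s, if anything falls off the work surface, if the arm or the gripper's body presses on something with over 40 N, if the wrist force passes 120 N, or if a joint passes its speed limit or range.

### The arm

A 6-joint arm with a two-finger parallel gripper is mounted at the origin on the work surface. World frame = base frame: x ahead of the robot, y to its left, z up, the work surface at z = 0. Lengths are in m, angles in rad, forces in N, time in s.
With the tool pointing down it reaches from about 0.3 to 0.875 m from the base axis. Payload 6.4 kg.
Tool frame: the origin (TCP) lies midway between the tips of the shut fingers; the grasp point (between the pads) lies 19 mm behind it (robot.grip_point_offset is the z of the grasp point in the tool frame, in m); z points along the fingers, y is the line along which they close (so a half turn about z gives the same grasp; the last joint's range is limited). The gripper opens to 85 mm and grips with 20 to 120 N. Pads are 22 mm wide; open, the fingers measure 114 mm over their backs; the gripper's body (76 mm by 85 mm) begins 54 mm behind the grasp point. The pads swing forward as they close: fully open they stand 13 mm farther back than shut.
Start: joints at [-1.429, 0.181, 1.607, -0, 1.354, -0.206], TCP at [0.196, -0.541, 0.231] pointing down, gripper open.
Joint ranges: [-2.99, 2.99], [-0.89, 2.07], [0.3, 2.58], [-1.14, 4.28], [0, 2.63], [-3.12, 3.12]. Speed limits (rad/s): [2.57, 2.57, 3.01, 3.14, 3.14, 3.14].

### API

Orientations are given as a rotation vector (axis times angle).
In Python, from cell import robot gives the robot as it stands.
- The arm moves only by the tool jog_arm, never from a script. Its argument "series" is a list of rows, each an object of numbers: "dx", "dy", "dz": the shift along the tool's x, y, z in mm; "yaw": the turn about the tool's z in degrees; "hand": the opening, from 0 (shut) to 1 (fully open). In form: [{"dx": .., "dy": .., "dz": .., "yaw": .., "hand": ..}, ...]. A call has 1 to 20 rows; each row shifts and turns the commanded pose from where the row before left it, along the tool's axes as they then stand; what a row does not reach is not made up. A row lasts 1/10 s, in which the tool goes at most 50 mm and 8.59 degrees, less where a joint would pass 70% of its speed; a pose out of reach is approached as far as the arm can. A call with a gripper value outside its range is refused whole. The fingers move at their own pace and stop on an object; the grip force is fixed at half the most. Time passes only in rows, so rows that do not move let the fingers close. It gives the time, the measured TCP pose, the force, the opening and the grip force at its end, in the units of the state.
- robot.get_state(): the state, without advancing time (a new reading comes with each control period).
- robot.read_camera(name): name is "scene" or "side" or "wrist"; returns a dict with "frame" (420x560x3 uint8, blue, green, red), "mtx" (3x3 intrinsics, pixels), "k1" (the pictures are not rectified: a ray, as slopes to the right and down, at radius r is drawn at 1 + k1 r^2 times it, then the intrinsics apply), "extrinsics" (4x4, takes a point from camera to world coordinates). Camera axes: x right, y down, z forward; pixel columns grow to the right and rows downward; lengths in m; the calibration is good to about 2 mm. A picture is of the moment at which its call begins. There is no depth.
- robot.hand_in(): hands the job in; it is judged then, once.
The state is a dict: "t": time; "joint_pos": joint angles; "joint_velocities": joint speeds; "tau": joint torques, N m; "tool_pos": TCP position; "ee_rot": TCP orientation; "contact_force": force on the tool from outside, world axes, zero at the start; "moment": the same for the moment, N m; "gripper_width": finger opening in m; "finger_force": force on a finger pad.
Only numpy, scipy, OpenCV 4.12 (cv2) and the standard library are available. Lean on these libraries where they do the work, as an engineer would, in place of code of your own. Each camera call takes 0.05 s, during which the arm holds its last target. There are 200 camera calls.

## Working session

There is one attempt and no reset: what is moved stays moved. The work goes in short steps, Python scripts to look and compute and a tool call to move; the robot and the scene stay as the last step left them, time stands still between calls to the robot, and variables do not carry over. Pictures are saved under pics/ and viewed, at most 10 in all, crops included, and the job is handed in when it is done.

Besides the shell and the picture viewer there is one more tool, called after "Emit:" by a JSON object that holds its "method" and its "body", one argument or row to a line. jog_arm: Moves the arm, as the interface text tells. Its arguments: {"type":"object","properties":{"series":{"type":"array","items":{"type":"object","properties":{"dx":{"type":"number"},"dy":{"type":"number"},"dz":{"type":"number"},"yaw":{"type":"number"},"hand":{"type":"number"}}}}},"required":["series"]}

```bash
mkdir -p pics; cat > h.py <<'E'
import numpy as np, cv2
from cell import robot
from scipy.spatial.transform import Rotation as R
def ray(c,u,v):
    d=np.array([c['k1'],0,0,0,0],float)
    p=cv2.undistortPoints(np.array([[[u,v]]],float),np.array(c['mtx'],float),d)[0,0]
    E=np.array(c['extrinsics']); return E[:3,3],E[:3,:3]@np.array([p[0],p[1],1])
def onz(c,u,v,z):
    o,d=ray(c,u,v); return o+d*(z-o[2])/d[2]
def proj(c,P):
    E=np.linalg.inv(np.array(c['extrinsics'])); r=cv2.Rodrigues(E[:3,:3])[0]
    return cv2.projectPoints(np.array(P,float).reshape(-1,1,3),r,E[:3,3],np.array(c['mtx'],float),np.array([c['k1'],0,0,0,0],float))[0][:,0]
def tri(a,b):
    A=np.zeros((3,3));B=np.zeros(3)
    for o,d in (a,b):
        d=d/np.linalg.norm(d);M=np.eye(3)-np.outer(d,d);A+=M;B+=M@o
    return np.linalg.solve(A,B)
E
python3 - <<'E'
from h import *
import pickle
C={n:robot.read_camera(n) for n in("scene","side","wrist")}
pickle.dump(C,open('c0.pkl','wb'))
for n in C: cv2.imwrite(f'pics/{n}0.png',C[n]['frame']); print(n,np.round(C[n]['extrinsics'],2).tolist())
s=robot.get_state();print(s['tool_pos'],s['ee_rot'],s['gripper_width'],s['t'],robot.grip_point_offset)
E
```

```text
scene [[-0.58, 0.6, -0.55, 1.15], [0.81, 0.44, -0.38, 0.41], [0.02, -0.67, -0.74, 0.94], [0.0, 0.0, 0.0, 1.0]]
side [[-0.99, -0.08, 0.07, 0.46], [-0.1, 0.76, -0.65, 1.03], [0.0, -0.65, -0.76, 1.32], [0.0, 0.0, 0.0, 1.0]]
wrist [[0.34, -0.89, -0.29, 0.27], [-0.94, -0.33, -0.1, -0.51], [-0.0, 0.31, -0.95, 0.37], [0.0, 0.0, 0.0, 1.0]]
[ 0.19591179 -0.54016752  0.23061236] [-3.09292566e+00 -5.43290623e-01 -2.77287236e-05] 0.08536096101951247 0.15 -0.0187
```

View pics/scene0.png

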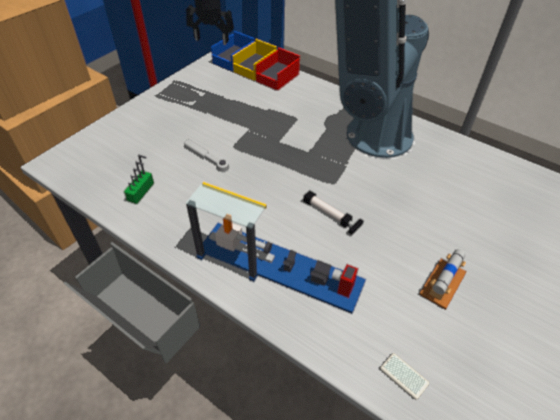

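View pics/side0.png

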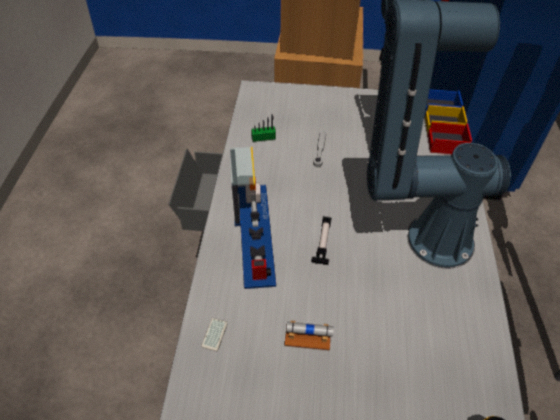

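Scene view: gauge with plate corners about (205,228)–(362,305), yellow guard edge at (235,195), orange grip at (228,225), and red anvil at (347,280). The sleeve's blue band is at (449,268). In the side view the band is at (310,328) and the gauge runs from (255,185) to (260,285).

```bash
cat > m.py <<'E'
from h import *
import pickle
def mask(c,lo,hi,roi,ex=None):
    h=cv2.cvtColor(c['frame'],cv2.COLOR_BGR2HSV); m=cv2.inRange(h,np.array(lo),np.array(hi))
    k=np.zeros_like(m); x0,y0,x1,y1=roi; k[y0:y1,x0:x1]=255; return m&k
def cen(m):
    n,l,s,ce=cv2.connectedComponentsWithStats(m); i=1+np.argmax(s[1:,4]); return ce[i],s[i],l==i
E
python3 - <<'E'
from m import *
C=pickle.load(open('c0.pkl','rb'));S,D=C['scene'],C['side']
def both(name,lo,hi,rs,rd,):
    r=[]
    for c,roi in((S,rs),(D,rd)):
        ce,st,_=cen(mask(c,lo,hi,roi)); r.append(ray(c,*ce)); print(name,ce.round(1),st[:5])
    print('  ',tri(*r).round(4))
both('band',(105,150,60),(130,255,255),(425,240,475,300),(280,310,340,345))
both('yellow',(20,120,100),(35,255,255),(180,170,280,220),(225,140,275,190))
both('orange',(5,150,120),(18,255,255),(200,200,250,245),(225,170,275,215))
both('red',(0,150,60),(4,255,255),(330,250,370,300),(235,240,285,285))
for n,c,roi in(('S',S,(180,200,380,320)),('D',D,(225,170,285,300))):
    m=mask(c,(100,120,50),(130,255,255),roi)
    pts=cv2.findNonZero(m); hull=cv2.convexHull(pts)
    ap=cv2.approxPolyDP(hull,5,True)[:,0]
    for p in ap: print(n,p,onz(c,*p.astype(float),0.015)[:2].round(4))
big=[cv2.resize(S['frame'][170:320,180:380],(800,600),interpolation=cv2.INTER_CUBIC)]
cv2.imwrite('pics/a.png',big[0])
cv2.imwrite('pics/b.png',np.hstack([cv2.resize(D['frame'][135:295,220:300],(300,600),interpolation=cv2.INTER_CUBIC),cv2.resize(D['frame'][310:360,270:350],(480,300),interpolation=cv2.INTER_CUBIC).repeat(1,0) if 0 else np.vstack([cv2.resize(D['frame'][310:360,270:350],(480,300),interpolation=cv2.INTER_CUBIC),cv2.resize(S['frame'][245:310,410:480],(480,300),interpolation=cv2.INTER_CUBIC)])]))
E
```

```text
band [450.7 267.9] [444 264  13  10  73]
band [309.4 329. ] [306 325   8   9  63]
   [0.4238 0.4002 0.0646]
yellow [234.1 194. ] [203 182  63  25 168]
yellow [252.6 164.9] [251 147   4  37  69]
   [ 0.6425 -0.073   0.2104]
orange [225.  219.5] [224 219   3   2   6]
orange [255. 181.] [255 179   1   5   5]
   [ 0.6427 -0.1113  0.0949]
red [346.3 282. ] [338 265  19  30 228]
red [259.3 271.1] [253 259  13  20 145]
   [0.5889 0.212  0.0411]
S [364 281] [0.5428 0.2379]
S [348 311] [0.637  0.2471]
S [197 255] [ 0.7256 -0.1427]
S [218 223] [ 0.6138 -0.1698]
D [245 287] [0.6286 0.2595]
D [236 224] [0.6931 0.0203]
D [240 208] [ 0.69   -0.0506]
D [264 185] [ 0.6201 -0.1666]
D [275 284] [0.5385 0.2391]
```

View pics/a.png

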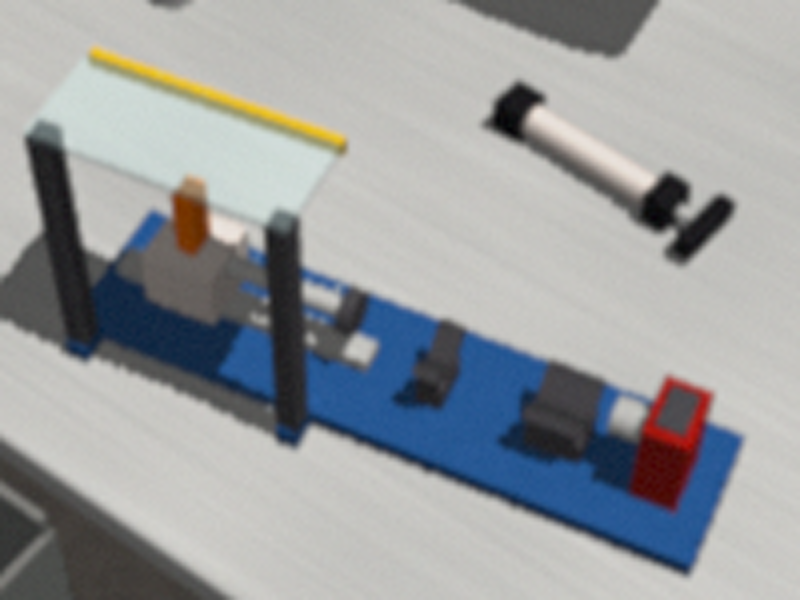

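View pics/b.png

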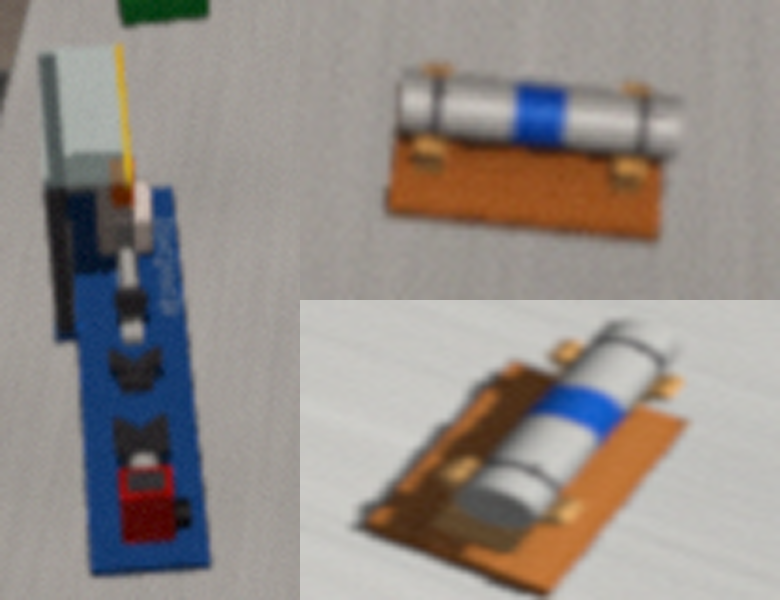

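The crops show the orange paddle on its carriage under the guard, with both V blocks and the plunger clear. The sleeve's ends in the side view are at about (287,327.5) and (333.8,330.8). The interface can't tilt the tool. My plan is to stand a vertical, open gripper in front of the guard and push the paddle with the one finger that reaches under it. First I'll plan the move over the sleeve.

```bash
cat > plan.py <<'E'
from h import *
def cur():
    s=robot.get_state(); Rm=R.from_rotvec(s['ee_rot']).as_matrix()
    return np.array(s['tool_pos']),Rm,s
def plan(p,Rm,way):
    """way: (x,y,z,deg of tool x in world). prints tool-frame totals; yaw applied with the shift split in n rows"""
    for x,y,z,a in way:
        a0=np.degrees(np.arctan2(Rm[1,0],Rm[0,0])); dy=-((a-a0+180)%360-180)
        d=Rm.T@(np.array([x,y,z])-p)*1000
        print('shift(tool, before yaw)',d.round(1),'yaw',round(dy,1)); p=np.array([x,y,z]); 
        if abs(dy)>1e-6: Rm=Rm@R.from_euler('z',dy,degrees=True).as_matrix()
E
python3 - <<'E'
from plan import *
import pickle
C=pickle.load(open('c0.pkl','rb'));D,S=C['side'],C['scene']
a=onz(D,287,327.5,.06);b=onz(D,333.8,330.8,.06);print(a,b,(a+b)/2,np.linalg.norm(a-b),np.degrees(np.arctan2(*(a-b)[[1,0]])))
# sleeve band onto z=.067 plane
print(onz(S,450.7,267.9,.065),onz(D,309.4,329,.065))
p,Rm,s=cur(); print(p,Rm.round(3),s['joint_pos'])
plan(p,Rm,[(.40,-.30,.27,20),(.45,.0,.27,20),(.37,.38,.25,7)])
E
```

```text
[0.48815266 0.40331689 0.06      ] [0.3575678  0.40048659 0.06      ] [0.42286023 0.40190174 0.06      ] 0.13061552755015918 1.2416372503215847
[0.42125772 0.39725094 0.065     ] [0.42576959 0.40407005 0.065     ]
[ 0.19591179 -0.54016752  0.23061236] [[ 0.94   0.341 -0.   ]
 [ 0.341 -0.94   0.001]
 [ 0.    -0.001 -1.   ]] [-1.42932690e+00  1.81371848e-01  1.60773264e+00 -2.55103335e-05
  1.35380144e+00 -2.06289063e-01]
shift(tool, before yaw) [ 273.7 -156.3  -39.1] yaw -0.1
shift(tool, before yaw) [ 149.6 -264.8    0.4] yaw -0.0
shift(tool, before yaw) [  54.8 -384.4   20.5] yaw 13.0
```

Emit:
{"method": "jog_arm", "body": {
  "series": [
    {"dx":34,"dy":-19.5,"dz":-9,"hand":1},
    {"dx":34,"dy":-19.5,"dz":-9},
    {"dx":34,"dy":-19.5,"dz":-9},
    {"dx":34,"dy":-19.5,"dz":-9},
    {"dx":34,"dy":-19.5,"dz":-9},
    {"dx":34,"dy":-19.5,"dz":-9},
    {"dx":34,"dy":-19.5,"dz":-9},
    {"dx":34,"dy":-19.5,"dz":-9},
    {"dx":32,"dy":-24,"dz":-2.5},
    {"dx":32,"dy":-24,"dz":-2.5},
    {"dx":32,"dy":-24,"dz":-2.5},
    {"dx":32,"dy":-24,"dz":-2.5},
    {"dx":32,"dy":-24,"dz":-2.5},
    {"dx":32,"dy":-24,"dz":-2.5},
    {"dx":32,"dy":-24,"dz":-2.5},
    {"dx":32,"dy":-24,"dz":-2.5},
    {"dx":32,"dy":-24,"dz":-2.5},
    {"dx":32,"dy":-24,"dz":-2.5},
    {"dx":32,"dy":-24,"dz":-2.5},
    {"dx":32,"dy":-24,"dz":-2.5}
  ]
}}

```text
invalid input at $.series[0]: expected keys dx, dy, dz, yaw, hand
```

Emit:
{"method": "jog_arm", "body": {
  "series": [
    {},
    {}
  ]
}}

```text
invalid input at $.series[0]: expected keys dx, dy, dz, yaw, hand
```

```bash
python3 - <<'E'
from plan import *
import pickle
c=robot.read_camera('wrist'); pickle.dump(c,open('c1.pkl','wb')); cv2.imwrite('pics/w1.png',c['frame'])
p,Rm,s=cur();print(p,s['t'])
E
```

```text
[ 0.19592947 -0.54022856  0.23071689] 0.2
```

View pics/w1.png

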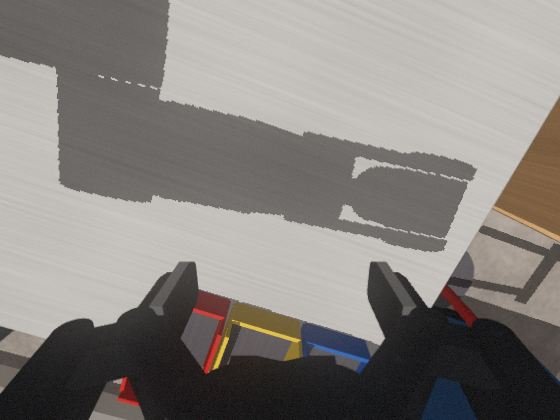

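That move was refused because every row needs all five keys. The picture shows only empty bench, with the fingers at the bottom edge. I'll resend it with full rows.

Emit:
{"method": "jog_arm", "body": {
  "series": [
    {"dx":34,"dy":-19.5,"dz":-9,"yaw":0,"hand":1},
    {"dx":34,"dy":-19.5,"dz":-9,"yaw":0,"hand":1},
    {"dx":34,"dy":-19.5,"dz":-9,"yaw":0,"hand":1},
    {"dx":34,"dy":-19.5,"dz":-9,"yaw":0,"hand":1},
    {"dx":34,"dy":-19.5,"dz":-9,"yaw":0,"hand":1},
    {"dx":34,"dy":-19.5,"dz":-9,"yaw":0,"hand":1},
    {"dx":34,"dy":-19.5,"dz":-9,"yaw":0,"hand":1},
    {"dx":34,"dy":-19.5,"dz":-9,"yaw":0,"hand":1},
    {"dx":32,"dy":-24,"dz":-2.5,"yaw":0,"hand":1},
    {"dx":32,"dy":-24,"dz":-2.5,"yaw":0,"hand":1},
    {"dx":32,"dy":-24,"dz":-2.5,"yaw":0,"hand":1},
    {"dx":32,"dy":-24,"dz":-2.5,"yaw":0,"hand":1},
    {"dx":32,"dy":-24,"dz":-2.5,"yaw":0,"hand":1},
    {"dx":32,"dy":-24,"dz":-2.5,"yaw":0,"hand":1},
    {"dx":32,"dy":-24,"dz":-2.5,"yaw":0,"hand":1},
    {"dx":32,"dy":-24,"dz":-2.5,"yaw":0,"hand":1},
    {"dx":32,"dy":-24,"dz":-2.5,"yaw":0,"hand":1},
    {"dx":32,"dy":-24,"dz":-2.5,"yaw":0,"hand":1},
    {"dx":32,"dy":-24,"dz":-2.5,"yaw":0,"hand":1},
    {"dx":0,"dy":0,"dz":0,"yaw":0,"hand":1}
  ]
}}

```text
t: 2.2
tool_pos: [0.6408, 0.0712, 0.3301]
ee_rot: [-3.091, -0.55, -0.0]
contact_force: [0.1, -1.0, -0.3]
gripper_width: 0.0853
finger_force: 0.0
```

```bash
python3 - <<'E'
from plan import *
import pickle
c=robot.read_camera('wrist'); pickle.dump(c,open('c1.pkl','wb')); cv2.imwrite('pics/w2.png',c['frame'])
p,Rm,s=cur();print(p,s['t'],Rm.round(3).tolist(),np.round(c['extrinsics'],3).tolist())
E
```

```text
[0.63991866 0.06915866 0.32994126] 2.25 [[0.939, 0.344, -0.001], [0.344, -0.939, 0.0], [-0.001, -0.001, -1.0]] [[0.346, -0.892, -0.29, 0.715], [-0.938, -0.329, -0.106, 0.098], [-0.001, 0.309, -0.951, 0.473], [0.0, 0.0, 0.0, 1.0]]
```

View pics/w2.png

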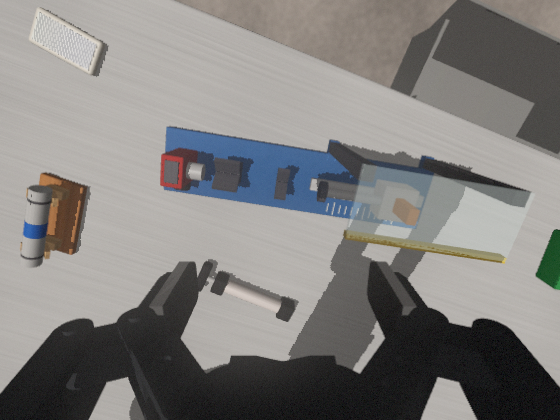

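The wrist view shows the whole gauge. Plate corners at the anvil end are (167,127) and (165,190), the yellow edge runs from (345,234) to (504,260), the V blocks are at (226,174) and (282,182), and the paddle top is at about (405,210). The sleeve band is at (35,228).

```bash
python3 - <<'E'
from m import *
c=pickle.load(open('c1.pkl','rb'))
h=cv2.cvtColor(c['frame'],cv2.COLOR_BGR2HSV)
m=mask(c,(98,110,40),(125,255,255),(150,115,330,230))
far=[];near=[]
for u in range(172,318,4):
    v=np.where(m[:,u])[0]
    far.append(onz(c,u,v.min()-.5,.015)[:2]); near.append(onz(c,u,v.max()+.5,.015)[:2])
def line(P):
    vx,vy,x,y=cv2.fitLine(np.float32(P),cv2.DIST_HUBER,0,1e-4,1e-4).ravel(); 
    if vy<0: vx,vy=-vx,-vy
    return np.array([vx,vy]),np.array([x,y])
for n,P in(('far',far),('near',near)):
    d,q=line(P); nx=np.array([d[1],-d[0]]); print(n,'yaw',np.arctan2(-d[0],d[1]).round(4),'x off',(nx@q).round(4),'q',q.round(4),'resid',np.abs((np.array(P)-q)@nx).max().round(4))
# anvil-end edge
E=[]
for v in range(133,188,4):
    u=np.where(m[v])[0].min()
    E.append(onz(c,u-.5,v,.015)[:2])
d,q=line(E);print('end',d.round(4),q.round(4))
y=mask(c,(20,100,80),(35,255,255),(335,220,515,275)); r=cv2.minAreaRect(cv2.findNonZero(y)); bp=cv2.boxPoints(r)
ce=cen(y)[0]; print('yel',ce,onz(c,*ce,.203),bp.round(1).tolist()); 
print('yel box z.2',[onz(c,*p,.203)[:2].round(4).tolist() for p in bp])
b=mask(c,(105,150,60),(125,255,255),(15,200,60,255)); ce,st,_=cen(b); print('band',ce,st,onz(c,*ce,.067))
o=mask(c,(3,90,60),(18,255,255),(380,185,430,230)); ce,st,_=cen(o); print('orange',ce,st)
bb=cv2.boxPoints(cv2.minAreaRect(cv2.findNonZero(o))); print([ (p.round(1).tolist(),onz(c,*p,.12)[:2].round(4).tolist()) for p in bb])
E
```

```text
far yaw 0.1913 x off 0.6689 q [0.6547 0.1375] resid 0.0007
near yaw 0.1909 x off 0.5711 q [0.561  0.1071] resid 0.0008
end [-0.0454  0.999 ] [0.6089 0.1816]
yel [414.51321586 247.62334802] [ 0.63716475 -0.07246505  0.203     ] [[343.0, 238.1999969482422], [344.0, 231.8000030517578], [505.0, 258.0], [504.0, 264.3999938964844]]
yel box z.2 [[0.6217, -0.0006], [0.6284, 0.0012], [0.6588, -0.1656], [0.6522, -0.1687]]
band [ 33.14754098 230.94672131] [ 24 222  21  17 244] [0.42487272 0.38854123 0.067     ]Traceback (most recent call last):
  File "<stdin>", line 25, in <module>
  File "m.py", line 7, in cen
    n,l,s,ce=cv2.connectedComponentsWithStats(m); i=1+np.argmax(s[1:,4]); return ce[i],s[i],l==i
                                                      ~~~~~~~~~^^^^^^^^^
    return _wrapfunc(a, 'argmax', axis=axis, out=out, **kwds)
    return bound(*args, **kwds)
ValueError: attempt to get argmax of an empty sequence
```

```bash
python3 - <<'E'
from m import *
c=pickle.load(open('c1.pkl','rb'));f=c['frame']
cv2.imwrite('pics/w2c.png',np.vstack([cv2.resize(f[115:245,150:450],(690,299),interpolation=cv2.INTER_CUBIC),cv2.resize(f[165:275,5:105],(690,299)[::1],interpolation=cv2.INTER_CUBIC)]))
E
```

```text
(no output)
```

View pics/w2c.png

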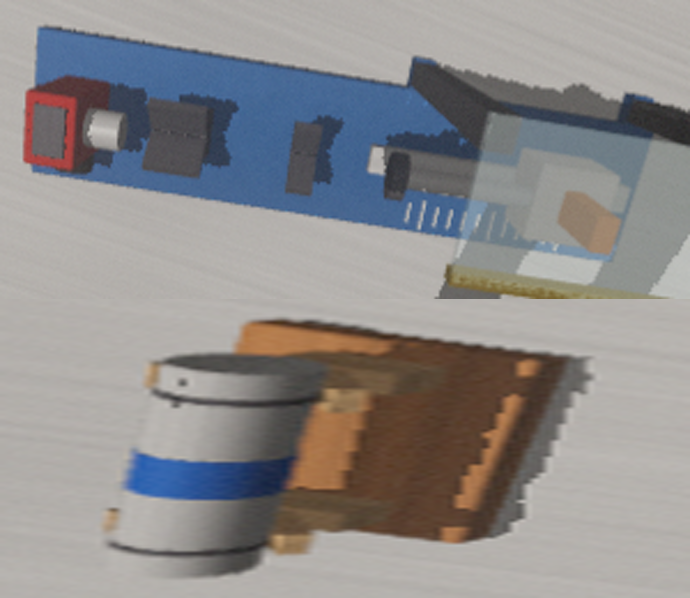

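```bash
python3 - <<'E'
from m import *
c=pickle.load(open('c1.pkl','rb'));C=pickle.load(open('c0.pkl','rb'))
th=.191;nx=np.array([np.cos(th),np.sin(th)]);ny=np.array([-nx[1],nx[0]])
def g(u,v,z,cc=c): 
    p=onz(cc,u,v,z)[:2]; return (nx@p-.620).round(4),(ny@p).round(4)
k=lambda x,y:(150+x/2.3,115+y/2.3)
print('corner far',g(*k(39,27),.015),'near',g(*k(33,172),.015),'exp y0+.210')
for n,z,a in(('b2',.06,[(150,98),(145,170),(210,103),(203,177)]),('b1',.06,[(297,122),(289,191),(323,122),(312,195)]),('post-45 foot',.0,[(412,57)]),('paddle top',.12,[(568,191),(617,213),(613,254),(560,226)]),('facedisc',.06,[(386,170),(408,170)]),('plungerface',.06,[(127,133)]),('tick',.015,[(405,210)])):
    print(n,[g(*k(*q),z) for q in a])
A=np.zeros((3,3));B=np.zeros(3)
rs=[ray(C['scene'],450.7,267.9),ray(C['side'],309.4,329),ray(c,33.15,230.95)]
for o,d in rs:
    d=d/np.linalg.norm(d);M=np.eye(3)-np.outer(d,d);A+=M;B+=M@o
print('band',np.linalg.solve(A,B),[ (o+d*(.058-o[2])/d[2]).round(4) for o,d in rs])
E
```

```text
corner far (np.float64(0.0486), np.float64(0.1275)) near (np.float64(-0.0504), np.float64(0.1274)) exp y0+.210
b2 [(np.float64(0.0226), np.float64(0.0427)), (np.float64(-0.0229), np.float64(0.0416)), (np.float64(0.0254), np.float64(0.0064)), (np.float64(-0.0215), np.float64(0.0052))]
b1 [(np.float64(0.0225), np.float64(-0.0475)), (np.float64(-0.0218), np.float64(-0.0495)), (np.float64(0.025), np.float64(-0.0632)), (np.float64(-0.0221), np.float64(-0.0643))]
post-45 foot [(np.float64(0.0679), np.float64(-0.1189))]
paddle top [(np.float64(0.0204), np.float64(-0.197)), (np.float64(0.0126), np.float64(-0.227)), (np.float64(-0.011), np.float64(-0.2321)), (np.float64(0.0003), np.float64(-0.1982))]
facedisc [(np.float64(0.0015), np.float64(-0.1073)), (np.float64(0.0038), np.float64(-0.1209))]
plungerface [(np.float64(-0.0012), np.float64(0.0547))]
tick [(np.float64(-0.0358), np.float64(-0.1337))]
band [0.42089051 0.39738073 0.0591922 ] [array([0.4154, 0.3972, 0.058 ]), array([0.4256, 0.4006, 0.058 ]), array([0.4184, 0.395 , 0.058 ])]
```

```bash
python3 - <<'E'
from plan import *
p,Rm,s=cur();print(p)
plan(p,Rm,[(.422,.399,.14,1.2)])
E
```

```text
[0.63991866 0.06915866 0.32994126]
shift(tool, before yaw) [ -91.  -384.6  190.3] yaw 18.9
```

Emit:
{"method": "jog_arm", "body": {
  "series": [
    {"dx":-9.1,"dy":-38.5,"dz":10,"yaw":0,"hand":1},
    {"dx":-9.1,"dy":-38.5,"dz":10,"yaw":0,"hand":1},
    {"dx":-9.1,"dy":-38.5,"dz":10,"yaw":0,"hand":1},
    {"dx":-9.1,"dy":-38.5,"dz":10,"yaw":0,"hand":1},
    {"dx":-9.1,"dy":-38.5,"dz":10,"yaw":0,"hand":1},
    {"dx":-9.1,"dy":-38.5,"dz":10,"yaw":0,"hand":1},
    {"dx":-9.1,"dy":-38.5,"dz":10,"yaw":0,"hand":1},
    {"dx":-9.1,"dy":-38.5,"dz":10,"yaw":0,"hand":1},
    {"dx":-9.1,"dy":-38.5,"dz":10,"yaw":0,"hand":1},
    {"dx":-9.1,"dy":-38.5,"dz":10,"yaw":0,"hand":1},
    {"dx":0,"dy":0,"dz":30,"yaw":6.3,"hand":1},
    {"dx":0,"dy":0,"dz":30,"yaw":6.3,"hand":1},
    {"dx":0,"dy":0,"dz":30,"yaw":6.3,"hand":1},
    {"dx":0,"dy":0,"dz":0,"yaw":0,"hand":1},
    {"dx":0,"dy":0,"dz":0,"yaw":0,"hand":1}
  ]
}}

```text
t: 3.75
tool_pos: [0.4228, 0.3971, 0.141]
ee_rot: [3.141, 0.031, -0.001]
contact_force: [-0.2, 0.1, 0.7]
gripper_width: 0.0854
finger_force: 0.0
```

```bash
python3 - <<'E'
from m import *
from plan import *
c=robot.read_camera('wrist'); pickle.dump(c,open('c2.pkl','wb'))
p,Rm,s=cur();print(p,Rm[:,0],s['t'])
h=cv2.cvtColor(c['frame'],cv2.COLOR_BGR2HSV)
m=mask(c,(105,150,50),(128,255,255),(0,0,560,420))
ce,st,mm=cen(m); r=cv2.minAreaRect(cv2.findNonZero(mm.astype(np.uint8)))
print(ce,st,r); 
for z in(.055,.06,.065): print(onz(c,*ce,z))
for q in cv2.boxPoints(r): print(onz(c,*q,.06))
plan(p,Rm,[(.422,.399,.035,1.2)])
E
```

```text
[0.42368668 0.39775481 0.14229335] [0.99980405 0.01973973 0.00148643] 3.8
[505.80377358  40.47987421] [ 473    0   87   72 3180] ((516.1058959960938, 32.87647247314453), (71.25104522705078, 84.59622955322266), 85.60128784179688)
[0.55132532 0.24388724 0.055     ]
[0.55025415 0.24725554 0.06      ]
[0.54918298 0.25062384 0.065     ]
[0.57285458 0.27587422 0.06      ]
[0.57835184 0.22090406 0.06      ]
[0.53617129 0.20444734 0.06      ]
[0.53028529 0.26301579 0.06      ]
shift(tool, before yaw) [ -1.8  -1.2 107.3] yaw -0.1
```

```bash
python3 - <<'E'
from m import *
c=pickle.load(open('c2.pkl','rb'))
print(proj(c,[.422,.399,.06]))
m=mask(c,(105,150,50),(128,255,255),(150,180,410,420))
ce,st,mm=cen(m); r=cv2.boxPoints(cv2.minAreaRect(cv2.findNonZero(mm.astype(np.uint8))))
print(ce,st); 
for z in(.055,.06,.065): print(onz(c,*ce,z))
for q in r: print(q,onz(c,*q,.06))
E
```

```text
[[279.03646197 214.06941964]]
[286.83333333 226.83333333] [284 225   6   5  12]
[0.40906981 0.39233411 0.055     ]
[0.41110323 0.3924627  0.06      ]
[0.41313666 0.39259128 0.065     ]
[284.      227.00003] [0.41090959 0.39476487 0.06      ]
[287.5     223.50003] [0.4140245  0.39199706 0.06      ]
[290.      226.00003] [0.41188583 0.38990707 0.06      ]
[286.5     229.50003] [0.40875357 0.39267449 0.06      ]
```

```bash
python3 - <<'E'
from m import *
c=pickle.load(open('c2.pkl','rb'))
h=cv2.cvtColor(c['frame'],cv2.COLOR_BGR2HSV)
for v in range(170,260,12): print(v,[tuple(int(x) for x in h[v,u]) for u in range(235,330,15)])
m=mask(c,(100,70,25),(130,255,255),(200,150,370,290))
n,l,s,ce=cv2.connectedComponentsWithStats(m);print(s[s[:,4]>30],ce[s[:,4]>30])
E
```

```text
170 [(13, 10, 171), (13, 132, 170), (13, 133, 167), (19, 11, 182), (21, 12, 151), (8, 104, 91), (10, 15, 99)]
182 [(17, 14, 166), (13, 129, 170), (13, 133, 167), (17, 13, 182), (23, 14, 149), (9, 102, 90), (21, 19, 96)]
194 [(13, 14, 169), (13, 131, 170), (13, 132, 166), (18, 25, 102), (4, 19, 93), (11, 110, 90), (6, 13, 97)]
206 [(26, 12, 167), (13, 129, 168), (13, 134, 166), (115, 92, 89), (115, 95, 86), (12, 115, 89), (11, 12, 172)]
218 [(17, 13, 173), (13, 127, 168), (13, 131, 166), (113, 99, 93), (115, 90, 88), (11, 106, 89), (17, 10, 175)]
230 [(15, 9, 167), (12, 125, 167), (12, 131, 165), (128, 6, 168), (9, 13, 139), (9, 102, 90), (19, 12, 172)]
242 [(17, 14, 169), (13, 130, 165), (12, 131, 164), (11, 12, 177), (13, 17, 135), (12, 94, 92), (13, 11, 170)]
254 [(17, 10, 172), (18, 15, 173), (16, 96, 152), (17, 13, 176), (13, 14, 130), (17, 11, 163), (13, 10, 175)]
[[     0      0    560    420 234276]
 [   268    199     34     31    924]] [[279.4794772  209.4816157 ]
 [284.7034632  214.16125541]]
```

Emit:
{"method": "jog_arm", "body": {
  "series": [
    {"dx":-1.7,"dy":2.8,"dz":20,"yaw":0,"hand":1},
    {"dx":0,"dy":0,"dz":30,"yaw":0,"hand":1},
    {"dx":0,"dy":0,"dz":30,"yaw":0,"hand":1},
    {"dx":0,"dy":0,"dz":20,"yaw":0,"hand":1},
    {"dx":0,"dy":0,"dz":7.3,"yaw":0,"hand":1},
    {"dx":0,"dy":0,"dz":0,"yaw":0,"hand":1},
    {"dx":0,"dy":0,"dz":0,"yaw":0,"hand":1}
  ]
}}

```text
t: 4.5
tool_pos: [0.4225, 0.3958, 0.0355]
ee_rot: [-3.14, -0.029, -0.004]
contact_force: [0.6, 0.9, 1.1]
gripper_width: 0.0855
finger_force: 0.0
```

Emit:
{"method": "jog_arm", "body": {
  "series": [
    {"dx":0,"dy":0,"dz":0,"yaw":0,"hand":0},
    {"dx":0,"dy":0,"dz":0,"yaw":0,"hand":0},
    {"dx":0,"dy":0,"dz":0,"yaw":0,"hand":0},
    {"dx":0,"dy":0,"dz":0,"yaw":0,"hand":0},
    {"dx":0,"dy":0,"dz":0,"yaw":0,"hand":0},
    {"dx":0,"dy":0,"dz":0,"yaw":0,"hand":0},
    {"dx":0,"dy":0,"dz":0,"yaw":0,"hand":0},
    {"dx":0,"dy":0,"dz":0,"yaw":0,"hand":0}
  ]
}}

```text
t: 5.3
tool_pos: [0.4213, 0.3954, 0.0341]
ee_rot: [-3.141, -0.028, -0.001]
contact_force: [-2.1, -0.7, 4.9]
gripper_width: 0.0266
finger_force: 58.5
```

Emit:
{"method": "jog_arm", "body": {
  "series": [
    {"dx":0,"dy":0,"dz":-8,"yaw":0,"hand":0},
    {"dx":0,"dy":0,"dz":-15,"yaw":0,"hand":0},
    {"dx":0,"dy":0,"dz":-20,"yaw":0,"hand":0},
    {"dx":0,"dy":0,"dz":-20,"yaw":0,"hand":0},
    {"dx":0,"dy":0,"dz":-20,"yaw":0,"hand":0},
    {"dx":0,"dy":0,"dz":-20,"yaw":-6,"hand":0},
    {"dx":0,"dy":0,"dz":-20,"yaw":-7,"hand":0},
    {"dx":0,"dy":0,"dz":0,"yaw":-8,"hand":0},
    {"dx":0,"dy":0,"dz":0,"yaw":-8,"hand":0},
    {"dx":0,"dy":0,"dz":0,"yaw":-8,"hand":0},
    {"dx":0,"dy":0,"dz":0,"yaw":-8,"hand":0},
    {"dx":0,"dy":0,"dz":0,"yaw":-8,"hand":0},
    {"dx":0,"dy":0,"dz":0,"yaw":-8,"hand":0},
    {"dx":0,"dy":0,"dz":0,"yaw":-8,"hand":0},
    {"dx":0,"dy":0,"dz":0,"yaw":-8,"hand":0},
    {"dx":0,"dy":0,"dz":0,"yaw":-8,"hand":0},
    {"dx":0,"dy":0,"dz":0,"yaw":-8,"hand":0},
    {"dx":0,"dy":0,"dz":0,"yaw":-6.8,"hand":0},
    {"dx":0,"dy":0,"dz":0,"yaw":0,"hand":0},
    {"dx":0,"dy":0,"dz":0,"yaw":0,"hand":0}
  ]
}}

```text
t: 7.3
tool_pos: [0.421, 0.395, 0.1569]
ee_rot: [2.006, 2.418, 0.0]
contact_force: [-0.7, -0.1, -2.6]
gripper_width: 0.0262
finger_force: 59.0
```

```bash
python3 - <<'E'
from m import *
from plan import *
c=robot.read_camera('wrist'); pickle.dump(c,open('c3.pkl','wb'))
p,Rm,s=cur();print(p,np.degrees(np.arctan2(Rm[1,0],Rm[0,0])),s['t'],s['gripper_width'],np.round(s['joint_pos'],2),np.round(s['contact_force'],1),np.round(s['moment'],2))
m=mask(c,(100,70,25),(130,255,255),(200,150,370,400))
n,l,st,ce=cv2.connectedComponentsWithStats(m);print(st[st[:,4]>60],ce[st[:,4]>60])
print('tcp proj',proj(c,[p,p+[0,0,.019],p+[0,0,.035]]))
for i in np.where(st[:,4]>60)[0][1:]:
    q=onz(c,*ce[i],p[2]+.019+.013); print('band in tool',Rm.T@(q-p))
plan(p,Rm,[(.6133,.0967,.15,100.94)])
E
```

```text
[0.42100181 0.39500124 0.15682804] 100.66803861402198 7.35 0.026395190493975342 [ 0.55  0.26  1.67 -0.    1.21  0.36] [ 0.  -0.7 -1.9] [-0.03  0.01  0.04]
[[     0      0    560    420 232261]
 [   252    261     62     61   2816]] [[279.44678616 208.40747693]
 [282.16796875 293.25639205]]
tcp proj [[282.91787849 262.48038339]
 [283.0619135  281.91347212]
 [283.21460753 302.51743677]]
band in tool [ 0.00258822 -0.00044393 -0.03200015]
shift(tool, before yaw) [-328.7  133.8    6.9] yaw -0.3
```

Emit:
{"method": "jog_arm", "body": {
  "series": [
    {"dx":-15,"dy":6,"dz":0,"yaw":-0.3,"hand":0},
    {"dx":-33,"dy":13.4,"dz":0,"yaw":0,"hand":0},
    {"dx":-33,"dy":13.4,"dz":0,"yaw":0,"hand":0},
    {"dx":-33,"dy":13.4,"dz":0,"yaw":0,"hand":0},
    {"dx":-33,"dy":13.4,"dz":0,"yaw":0,"hand":0},
    {"dx":-33,"dy":13.4,"dz":0,"yaw":0,"hand":0},
    {"dx":-33,"dy":13.4,"dz":0,"yaw":0,"hand":0},
    {"dx":-33,"dy":13.4,"dz":0,"yaw":0,"hand":0},
    {"dx":-33,"dy":13.4,"dz":0,"yaw":0,"hand":0},
    {"dx":-33,"dy":13.4,"dz":0,"yaw":0,"hand":0},
    {"dx":-18,"dy":7.2,"dz":0,"yaw":0,"hand":0},
    {"dx":0,"dy":0,"dz":0,"yaw":0,"hand":0},
    {"dx":0,"dy":0,"dz":0,"yaw":0,"hand":0}
  ]
}}

```text
t: 8.65
tool_pos: [0.6155, 0.0973, 0.1562]
ee_rot: [-1.997, -2.424, 0.0]
contact_force: [0.3, 0.4, -3.7]
gripper_width: 0.0265
finger_force: 59.0
```

```bash
python3 - <<'E'
from m import *
from plan import *
c=robot.read_camera('wrist'); pickle.dump(c,open('c4.pkl','wb')); cv2.imwrite('pics/w4.png',c['frame'])
p,Rm,s=cur();print(p,np.degrees(np.arctan2(Rm[1,0],Rm[0,0])),s['t'])
q=np.array([.6133,.0967,.0391])-np.array([Rm[0,0],Rm[1,0],0])*.0015
plan(p,Rm,[(*q,100.94)])
E
```

```text
[0.61522531 0.09791369 0.15619669] 101.11022229248157 8.7
shift(tool, before yaw) [ -2.4  -2.  117.1] yaw 0.2
```

View pics/w4.png

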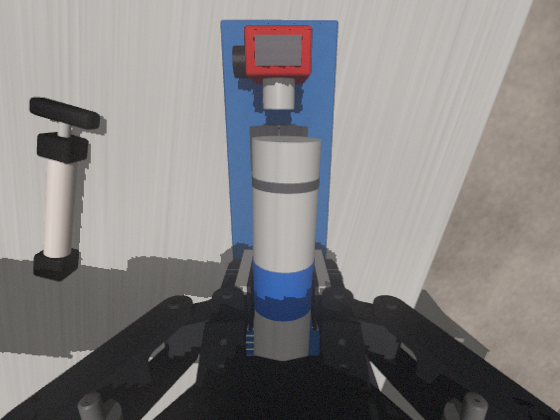

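The view shows the sleeve aligned with the gauge axis, with the plunger at (279,95) and the plate corners at (222,21) and (338,21). I'll cross-check the gauge frame against these before lowering.

```bash
python3 - <<'E'
from m import *
c=pickle.load(open('c4.pkl','rb'))
th=.191;nx=np.array([np.cos(th),np.sin(th)]);ny=np.array([-nx[1],nx[0]])
g=lambda u,v,z:((nx@onz(c,u,v,z)[:2]).round(4),(ny@onz(c,u,v,z)[:2]).round(4))
print('corners',g(222,21,.015),g(338.5,21,.015))
m=mask(c,(98,110,40),(125,255,255),(200,15,360,240))
for v in(30,80,120,160,200,230): 
    u=np.where(m[v])[0]; a,b=g(u.min()-.5,v,.015),g(u.max()+.5,v,.015); print(v,a,b,'mid',(a[0]+b[0])/2)
print('plunger face z.072',g(263,108,.06),g(295,108,.06))
print('sleeve end',g(287,140,.156+.021+.014))
E
```

```text
corners (np.float64(0.5714), np.float64(0.1284)) (np.float64(0.6695), np.float64(0.1287))
30 (np.float64(0.5706), np.float64(0.1217)) (np.float64(0.6682), np.float64(0.122)) mid 0.6194
80 (np.float64(0.5701), np.float64(0.0823)) (np.float64(0.6678), np.float64(0.0826)) mid 0.61895
120 (np.float64(0.5699), np.float64(0.0481)) (np.float64(0.6678), np.float64(0.0483)) mid 0.6188499999999999
160 (np.float64(0.5698), np.float64(0.0111)) (np.float64(0.6678), np.float64(0.0113)) mid 0.6188
200 (np.float64(0.5696), np.float64(-0.0291)) (np.float64(0.6679), np.float64(-0.0289)) mid 0.61875
230 (np.float64(0.57), np.float64(-0.0617)) (np.float64(0.6675), np.float64(-0.0614)) mid 0.6187499999999999
plunger face z.072 (np.float64(0.6075), np.float64(0.0586)) (np.float64(0.6321), np.float64(0.0586))
sleeve end (np.float64(0.624), np.float64(0.0473))
```

Emit:
{"method": "jog_arm", "body": {
  "series": [
    {"dx":-3.6,"dy":-2.6,"dz":15,"yaw":0.1,"hand":0},
    {"dx":0,"dy":0,"dz":25,"yaw":0,"hand":0},
    {"dx":0,"dy":0,"dz":25,"yaw":0,"hand":0},
    {"dx":0,"dy":0,"dz":20,"yaw":0,"hand":0},
    {"dx":0,"dy":0,"dz":15,"yaw":0,"hand":0},
    {"dx":0,"dy":0,"dz":8,"yaw":0,"hand":0},
    {"dx":0,"dy":0,"dz":4,"yaw":0,"hand":0},
    {"dx":0,"dy":0,"dz":2,"yaw":0,"hand":0},
    {"dx":0,"dy":0,"dz":0,"yaw":0,"hand":0},
    {"dx":0,"dy":0,"dz":0,"yaw":0,"hand":0}
  ]
}}

```text
t: 9.7
tool_pos: [0.6148, 0.093, 0.0434]
ee_rot: [1.997, 2.424, 0.002]
contact_force: [0.3, 0.4, -2.2]
gripper_width: 0.0268
finger_force: 59.1
```

Emit:
{"method": "jog_arm", "body": {
  "series": [
    {"dx":0,"dy":-1.2,"dz":1,"yaw":0,"hand":0},
    {"dx":0,"dy":0,"dz":1,"yaw":0,"hand":0},
    {"dx":0,"dy":0,"dz":1,"yaw":0,"hand":0},
    {"dx":0,"dy":0,"dz":0,"yaw":0,"hand":0}
  ]
}}

```text
t: 10.1
tool_pos: [0.6131, 0.0927, 0.0398]
ee_rot: [1.997, 2.425, 0.0]
contact_force: [-0.3, -1.2, -0.7]
gripper_width: 0.0263
finger_force: 59.2
```

Emit:
{"method": "jog_arm", "body": {
  "series": [
    {"dx":0,"dy":0,"dz":0.7,"yaw":0,"hand":0},
    {"dx":0,"dy":0,"dz":0,"yaw":0,"hand":0}
  ]
}}

```text
t: 10.3
tool_pos: [0.6133, 0.0927, 0.0396]
ee_rot: [1.997, 2.424, 0.0]
contact_force: [-2.7, -0.6, 4.5]
gripper_width: 0.0262
finger_force: 59.4
```

Emit:
{"method": "jog_arm", "body": {
  "series": [
    {"dx":0,"dy":0,"dz":0,"yaw":0,"hand":0.5},
    {"dx":0,"dy":0,"dz":0,"yaw":0,"hand":0.5},
    {"dx":0,"dy":0,"dz":0,"yaw":0,"hand":0.5},
    {"dx":0,"dy":0,"dz":0,"yaw":0,"hand":1},
    {"dx":0,"dy":0,"dz":0,"yaw":0,"hand":1},
    {"dx":0,"dy":0,"dz":0,"yaw":0,"hand":1},
    {"dx":0,"dy":0,"dz":0,"yaw":0,"hand":1},
    {"dx":0,"dy":0,"dz":-10,"yaw":0,"hand":1},
    {"dx":0,"dy":0,"dz":-25,"yaw":0,"hand":1},
    {"dx":0,"dy":0,"dz":-30,"yaw":0,"hand":1},
    {"dx":0,"dy":0,"dz":-30,"yaw":0,"hand":1},
    {"dx":0,"dy":0,"dz":-15,"yaw":0,"hand":1},
    {"dx":0,"dy":0,"dz":0,"yaw":0,"hand":1},
    {"dx":0,"dy":0,"dz":0,"yaw":0,"hand":1}
  ]
}}

```text
t: 11.7
tool_pos: [0.6125, 0.0928, 0.1482]
ee_rot: [-1.997, -2.424, 0.001]
contact_force: [-0.3, -0.3, 0.1]
gripper_width: 0.0851
finger_force: 0.0
```

```bash
python3 - <<'E'
from m import *
from plan import *
c=robot.read_camera('wrist'); pickle.dump(c,open('c5.pkl','wb')); d=robot.read_camera('scene')
pickle.dump(d,open('d5.pkl','wb'))
cv2.imwrite('pics/w5.png',np.hstack([cv2.resize(c['frame'],(400,300)),cv2.resize(d['frame'][170:320,180:380],(400,300),interpolation=cv2.INTER_CUBIC)]))
p,Rm,s=cur();print(p,np.degrees(np.arctan2(Rm[1,0],Rm[0,0])),s['t'],s['contact_force'])
E
```

```text
[0.61165387 0.09277059 0.14678297] 101.02194384091622 11.8 [-0.12922885  0.57377699 -0.47706025]
```

View pics/w5.png

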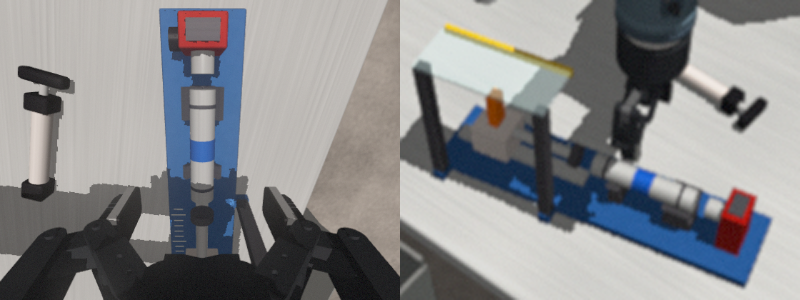

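The sleeve lies in both V blocks, clear of plunger and jaw. Next is the approach to the paddle. I'll check where the hex key holder and ratchet are relative to the path.

```bash
python3 - <<'E'
from m import *
from plan import *
C=pickle.load(open('c0.pkl','rb'));S=C['scene'];c=pickle.load(open('c5.pkl','rb'))
th=.191;nx=np.array([np.cos(th),np.sin(th)]);ny=np.array([-nx[1],nx[0]])
G=lambda q:(round(nx@q[:2]-.6197,3),round(ny@q[:2]+.0815,3))
W=lambda x,y:(x+.6197)*nx+(y-.0815)*ny
for n,u,v in(('hex',139,187),('hexR',153,180),('rat1',186,143),('rat2',224,167),('pump1',310,197),('pump2',358,228)): print(n,G(onz(S,u,v,.02)))
print('plunger',G(onz(c,282,101,.072)),'sleeve end',G(onz(c,282,124,.074)),'jaw disc',G(onz(c,282,291,.075)))
p,Rm,s=cur(); print(G(p))
w=lambda x,y,z:(*W(x,y),z,100.94)
plan(p,Rm,[w(-.13,.06,.18),w(-.13,-.185,.18),w(-.13,-.185,.065),w(-.056,-.185,.065)])
E
```

```text
hex (np.float64(-0.065), np.float64(-0.473))
hexR (np.float64(-0.107), np.float64(-0.453))
rat1 (np.float64(-0.29), np.float64(-0.458))
rat2 (np.float64(-0.245), np.float64(-0.294))
pump1 (np.float64(-0.242), np.float64(-0.012))
pump2 (np.float64(-0.191), np.float64(0.147))
plunger (np.float64(-0.001), np.float64(0.141)) sleeve end (np.float64(-0.001), np.float64(0.125)) jaw disc (np.float64(-0.001), np.float64(-0.011))
(np.float64(-0.002), np.float64(0.056))
shift(tool, before yaw) [   3.7 -128.5  -32.8] yaw 0.1
shift(tool, before yaw) [-2.45e+02  0.00e+00 -2.00e-01] yaw 0.0
shift(tool, before yaw) [-1.00e-01  4.00e-01  1.15e+02] yaw 0.0
shift(tool, before yaw) [ 0.  74.  -0.2] yaw 0.0
```

Emit:
{"method": "jog_arm", "body": {
  "series": [
    {"dx":0,"dy":-20,"dz":-8,"yaw":0,"hand":1},
    {"dx":0,"dy":-36,"dz":-12.5,"yaw":0,"hand":1},
    {"dx":0,"dy":-36,"dz":-12.5,"yaw":0,"hand":1},
    {"dx":0,"dy":-36,"dz":0,"yaw":0,"hand":1},
    {"dx":-34,"dy":0,"dz":0,"yaw":0,"hand":1},
    {"dx":-34,"dy":0,"dz":0,"yaw":0,"hand":1},
    {"dx":-34,"dy":0,"dz":0,"yaw":0,"hand":1},
    {"dx":-34,"dy":0,"dz":0,"yaw":0,"hand":1},
    {"dx":-34,"dy":0,"dz":0,"yaw":0,"hand":1},
    {"dx":-34,"dy":0,"dz":0,"yaw":0,"hand":1},
    {"dx":-34,"dy":0,"dz":0,"yaw":0,"hand":1},
    {"dx":-4,"dy":0,"dz":25,"yaw":0,"hand":1},
    {"dx":0,"dy":0,"dz":35,"yaw":0,"hand":1},
    {"dx":0,"dy":0,"dz":35,"yaw":0,"hand":1},
    {"dx":0,"dy":0,"dz":20,"yaw":0,"hand":1},
    {"dx":0,"dy":0,"dz":0,"yaw":0,"hand":1},
    {"dx":0,"dy":0,"dz":0,"yaw":0,"hand":1}
  ]
}}

```text
t: 13.5
tool_pos: [0.533, -0.1689, 0.066]
ee_rot: [-1.996, -2.423, 0.001]
contact_force: [0.3, -1.2, 0.1]
gripper_width: 0.0853
finger_force: 0.0
```

```bash
cat >> plan.py <<'E'
th=.191;nx=np.array([np.cos(th),np.sin(th)]);ny=np.array([-nx[1],nx[0]])
G=lambda q:(round(nx@q[:2]-.6197,4),round(ny@q[:2]+.0815,4))
W=lambda x,y:(x+.6197)*nx+(y-.0815)*ny
def st():
    p,Rm,s=cur(); f=np.array(s['contact_force'])
    print('t',s['t'],'gauge',G(p),'z',round(p[2],4),'ang',np.degrees(np.arctan2(Rm[1,0],Rm[0,0])).round(2),'F gauge',(nx@f[:2]).round(1),(ny@f[:2]).round(1),f[2].round(1),'M',np.round(s['moment'],2))
E
python3 - <<'E'
from m import *
from plan import *
st()
c=robot.read_camera('wrist'); pickle.dump(c,open('c6.pkl','wb'))
o=mask(c,(3,100,40),(20,255,255),(0,0,560,420)); n,l,s,ce=cv2.connectedComponentsWithStats(o); k=s[:,4]>40; print(s[k],ce[k])
a=cur()[0]; 
print('expect paddle top/foot jaw -142',proj(c,[[*W(0,-.142),.12],[*W(-.011,-.142),.102],[*W(-.011,-.135),.12],[*W(-.011,-.149),.12]]))
E
```

```text
t 13.5 gauge (np.float64(-0.1285), np.float64(-0.1855)) z 0.066 ang 101.03 F gauge 0.1 -1.2 0.1 M [ 0.04  0.01 -0.03]
[[     0      0    560    420 233954]
 [   521    174     39     41   1246]] [[278.09851082 209.59632663]
 [542.64927769 191.41332263]]
expect paddle top/foot jaw -142 [[672.07975778 225.52087428]
 [587.56584014 208.16154039]
 [648.16296048 205.31016266]
 [632.39117775 244.85047312]]
```

```bash
python3 - <<'E'
from m import *
from plan import *
c=pickle.load(open('c6.pkl','rb'))
o=mask(c,(3,100,40),(20,255,255),(500,150,560,240))
for u in(525,535,545,555):
    v=np.where(o[:,u])[0]; print(u,v.min(),v.max())
for j in(-.145,-.138,-.130,-.122): print(j,proj(c,[[*W(-.011,j+.007),.07],[*W(-.011,j-.007),.07],[*W(-.011,j+.007),.085],[*W(-.011,j-.007),.085]]).round(0).tolist())
E
```

```text
525 181 201
535 174 205
545 174 209
555 174 213
-0.145 [[526.0, 179.0], [519.0, 207.0], [553.0, 187.0], [544.0, 217.0]]
-0.138 [[530.0, 165.0], [523.0, 193.0], [557.0, 171.0], [548.0, 202.0]]
-0.13 [[534.0, 148.0], [527.0, 177.0], [563.0, 152.0], [553.0, 185.0]]
-0.122 [[539.0, 130.0], [531.0, 161.0], [568.0, 133.0], [559.0, 167.0]]
```

Emit:
{"method": "jog_arm", "body": {
  "series": [
    {"dx":0,"dy":20,"dz":0,"yaw":0,"hand":1},
    {"dx":0,"dy":20,"dz":0,"yaw":0,"hand":1},
    {"dx":0,"dy":10,"dz":0,"yaw":0,"hand":1},
    {"dx":0,"dy":5,"dz":0,"yaw":0,"hand":1},
    {"dx":0,"dy":4,"dz":0,"yaw":0,"hand":1},
    {"dx":0,"dy":3,"dz":0,"yaw":0,"hand":1},
    {"dx":0,"dy":0,"dz":0,"yaw":0,"hand":1}
  ]
}}

```text
t: 14.25
tool_pos: [0.5944, -0.1574, 0.0669]
ee_rot: [-1.998, -2.424, 0.0]
contact_force: [-0.6, 0.2, 0.2]
gripper_width: 0.0852
finger_force: 0.0
```

Emit:
{"method": "jog_arm", "body": {
  "series": [
    {"dx":0,"dy":3,"dz":0,"yaw":0,"hand":1},
    {"dx":0,"dy":3,"dz":0,"yaw":0,"hand":1},
    {"dx":0,"dy":3,"dz":0,"yaw":0,"hand":1},
    {"dx":0,"dy":0,"dz":0,"yaw":0,"hand":1}
  ]
}}

```text
t: 14.65
tool_pos: [0.6037, -0.1557, 0.0668]
ee_rot: [1.997, 2.424, 0.0]
contact_force: [0.5, -0.5, -0.1]
gripper_width: 0.0857
finger_force: 0.0
```

```bash
python3 - <<'E'
from m import *
from plan import *
st()
d=robot.read_camera('scene'); pickle.dump(d,open('d7.pkl','wb')); e=robot.read_camera('wrist')
cv2.imwrite('pics/s7.png',np.hstack([cv2.resize(d['frame'][130:280,160:290],(440,508),interpolation=cv2.INTER_CUBIC),cv2.resize(e['frame'][150:420,350:560],(350,508))]))
E
```

```text
t 14.65 gauge (np.float64(-0.0566), np.float64(-0.1859)) z 0.0668 ang 101.03 F gauge 0.4 -0.6 -0.1 M [ 0.    0.01 -0.03]
```

View pics/s7.png

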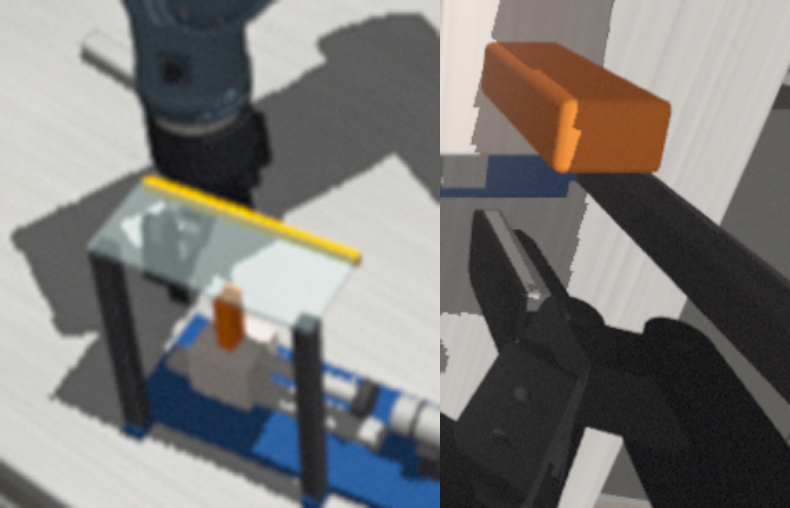

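The picture shows the finger under the guard, behind the paddle on its -y side and overlapping it, with no contact. Next I push along gauge +y.

Emit:
{"method": "jog_arm", "body": {
  "series": [
    {"dx":6,"dy":0,"dz":0,"yaw":0,"hand":1},
    {"dx":6,"dy":0,"dz":0,"yaw":0,"hand":1},
    {"dx":3,"dy":0,"dz":0,"yaw":0,"hand":1},
    {"dx":2,"dy":0,"dz":0,"yaw":0,"hand":1},
    {"dx":0,"dy":0,"dz":0,"yaw":0,"hand":1}
  ]
}}

```text
t: 15.25
tool_pos: [0.6, -0.1386, 0.0668]
ee_rot: [-1.997, -2.425, -0.0]
contact_force: [0.1, -0.6, -0.0]
gripper_width: 0.0858
finger_force: 0.0
```

Emit:
{"method": "jog_arm", "body": {
  "series": [
    {"dx":1.5,"dy":0,"dz":0,"yaw":0,"hand":1},
    {"dx":1.5,"dy":0,"dz":0,"yaw":0,"hand":1},
    {"dx":1.5,"dy":0,"dz":0,"yaw":0,"hand":1}
  ]
}}

```text
t: 15.55
tool_pos: [0.5992, -0.1346, 0.0668]
ee_rot: [1.998, 2.424, 0.0]
contact_force: [-0.3, -0.1, 0.3]
gripper_width: 0.0856
finger_force: 0.0
```

Emit:
{"method": "jog_arm", "body": {
  "series": [
    {"dx":1.5,"dy":0,"dz":0,"yaw":0,"hand":1},
    {"dx":1.5,"dy":0,"dz":0,"yaw":0,"hand":1},
    {"dx":1.5,"dy":0,"dz":0,"yaw":0,"hand":1}
  ]
}}

```text
t: 15.85
tool_pos: [0.5984, -0.1305, 0.0668]
ee_rot: [1.998, 2.424, -0.001]
contact_force: [0.8, -4.2, -1.8]
gripper_width: 0.0856
finger_force: 0.0
```

Emit:
{"method": "jog_arm", "body": {
  "series": [
    {"dx":1.5,"dy":0,"dz":0,"yaw":0,"hand":1},
    {"dx":1.5,"dy":0,"dz":0,"yaw":0,"hand":1},
    {"dx":1.5,"dy":0,"dz":0,"yaw":0,"hand":1}
  ]
}}

```text
t: 16.15
tool_pos: [0.5975, -0.1261, 0.0669]
ee_rot: [1.998, 2.424, -0.0]
contact_force: [0.7, -4.7, -0.9]
gripper_width: 0.0852
finger_force: 0.0
```

Emit:
{"method": "jog_arm", "body": {
  "series": [
    {"dx":2,"dy":0,"dz":0,"yaw":0,"hand":1},
    {"dx":2,"dy":0,"dz":0,"yaw":0,"hand":1},
    {"dx":2,"dy":0,"dz":0,"yaw":0,"hand":1},
    {"dx":2,"dy":0,"dz":0,"yaw":0,"hand":1},
    {"dx":2,"dy":0,"dz":0,"yaw":0,"hand":1}
  ]
}}

```text
t: 16.65
tool_pos: [0.5955, -0.1157, 0.0668]
ee_rot: [1.998, 2.425, 0.0]
contact_force: [0.5, -3.3, -0.9]
gripper_width: 0.0858
finger_force: 0.0
```

Emit:
{"method": "jog_arm", "body": {
  "series": [
    {"dx":1,"dy":0,"dz":0,"yaw":0,"hand":1},
    {"dx":1,"dy":0,"dz":0,"yaw":0,"hand":1},
    {"dx":1,"dy":0,"dz":0,"yaw":0,"hand":1},
    {"dx":1,"dy":0,"dz":0,"yaw":0,"hand":1},
    {"dx":1,"dy":0,"dz":0,"yaw":0,"hand":1}
  ]
}}

```text
t: 17.15
tool_pos: [0.5946, -0.111, 0.0668]
ee_rot: [1.998, 2.425, 0.0]
contact_force: [0.7, -4.5, -0.7]
gripper_width: 0.0852
finger_force: 0.0
```

Emit:
{"method": "jog_arm", "body": {
  "series": [
    {"dx":1,"dy":0,"dz":0,"yaw":0,"hand":1},
    {"dx":1,"dy":0,"dz":0,"yaw":0,"hand":1},
    {"dx":1,"dy":0,"dz":0,"yaw":0,"hand":1},
    {"dx":1,"dy":0,"dz":0,"yaw":0,"hand":1},
    {"dx":1,"dy":0,"dz":0,"yaw":0,"hand":1}
  ]
}}

```text
t: 17.65
tool_pos: [0.5938, -0.1067, 0.0669]
ee_rot: [1.998, 2.423, -0.001]
contact_force: [1.7, -6.5, -1.6]
gripper_width: 0.0853
finger_force: 0.0
```

```bash
python3 -c "
from plan import *
st()"
```

```text
t 17.65 gauge (np.float64(-0.0569), np.float64(-0.136)) z 0.0669 ang 101.0 F gauge 0.4 -6.7 -1.6 M [-0.82 -0.09 -0.28]
```

Emit:
{"method": "jog_arm", "body": {
  "series": [
    {"dx":1,"dy":0,"dz":0,"yaw":0,"hand":1},
    {"dx":1,"dy":0,"dz":0,"yaw":0,"hand":1},
    {"dx":1,"dy":0,"dz":0,"yaw":0,"hand":1},
    {"dx":1,"dy":0,"dz":0,"yaw":0,"hand":1}
  ]
}}

```text
t: 18.05
tool_pos: [0.5931, -0.1028, 0.0669]
ee_rot: [1.998, 2.423, -0.001]
contact_force: [1.7, -5.7, -2.4]
gripper_width: 0.0855
finger_force: 0.0
```

Emit:
{"method": "jog_arm", "body": {
  "series": [
    {"dx":1,"dy":0,"dz":0,"yaw":0,"hand":1},
    {"dx":1,"dy":0,"dz":0,"yaw":0,"hand":1},
    {"dx":1,"dy":0,"dz":0,"yaw":0,"hand":1},
    {"dx":1,"dy":0,"dz":0,"yaw":0,"hand":1}
  ]
}}

```text
t: 18.45
tool_pos: [0.5923, -0.0989, 0.0669]
ee_rot: [1.998, 2.423, -0.001]
contact_force: [3.0, -6.1, -1.2]
gripper_width: 0.0855
finger_force: 0.0
```

Emit:
{"method": "jog_arm", "body": {
  "series": [
    {"dx":0.7,"dy":0,"dz":0,"yaw":0,"hand":1},
    {"dx":0.7,"dy":0,"dz":0,"yaw":0,"hand":1},
    {"dx":0.6,"dy":0,"dz":0,"yaw":0,"hand":1}
  ]
}}

```text
t: 18.75
tool_pos: [0.5919, -0.097, 0.0669]
ee_rot: [1.998, 2.423, -0.001]
contact_force: [1.4, -7.6, -1.3]
gripper_width: 0.0855
finger_force: 0.0
```

Emit:
{"method": "jog_arm", "body": {
  "series": [
    {"dx":0.7,"dy":0,"dz":0,"yaw":0,"hand":1},
    {"dx":0.7,"dy":0,"dz":0,"yaw":0,"hand":1},
    {"dx":0.6,"dy":0,"dz":0,"yaw":0,"hand":1}
  ]
}}

```text
t: 19.05
tool_pos: [0.5916, -0.095, 0.0669]
ee_rot: [1.998, 2.423, -0.001]
contact_force: [2.5, -5.9, -1.4]
gripper_width: 0.0853
finger_force: 0.0
```

Emit:
{"method": "jog_arm", "body": {
  "series": [
    {"dx":0.7,"dy":0,"dz":0,"yaw":0,"hand":1},
    {"dx":0.7,"dy":0,"dz":0,"yaw":0,"hand":1},
    {"dx":0.6,"dy":0,"dz":0,"yaw":0,"hand":1}
  ]
}}

```text
t: 19.35
tool_pos: [0.5913, -0.0938, 0.0669]
ee_rot: [1.997, 2.422, -0.001]
contact_force: [1.8, -9.7, -2.9]
gripper_width: 0.0853
finger_force: 0.0
```

Emit:
{"method": "jog_arm", "body": {
  "series": [
    {"dx":0.5,"dy":0,"dz":0,"yaw":0,"hand":1},
    {"dx":0.5,"dy":0,"dz":0,"yaw":0,"hand":1}
  ]
}}

```text
t: 19.55
tool_pos: [0.5912, -0.0932, 0.067]
ee_rot: [1.998, 2.421, -0.002]
contact_force: [2.1, -11.6, -3.4]
gripper_width: 0.0852
finger_force: 0.0
```

Emit:
{"method": "jog_arm", "body": {
  "series": [
    {"dx":0.5,"dy":0,"dz":0,"yaw":0,"hand":1},
    {"dx":0.5,"dy":0,"dz":0,"yaw":0,"hand":1}
  ]
}}

```text
t: 19.75
tool_pos: [0.5911, -0.0925, 0.067]
ee_rot: [1.998, 2.421, -0.002]
contact_force: [1.7, -12.0, -2.6]
gripper_width: 0.0854
finger_force: 0.0
```

Emit:
{"method": "jog_arm", "body": {
  "series": [
    {"dx":0.5,"dy":0,"dz":0,"yaw":0,"hand":1},
    {"dx":0.5,"dy":0,"dz":0,"yaw":0,"hand":1},
    {"dx":0.5,"dy":0,"dz":0,"yaw":0,"hand":1},
    {"dx":0,"dy":0,"dz":0,"yaw":0,"hand":1}
  ]
}}

```text
t: 20.15
tool_pos: [0.591, -0.0915, 0.0674]
ee_rot: [1.997, 2.42, -0.003]
contact_force: [0.9, -13.7, -1.5]
gripper_width: 0.0852
finger_force: 7.7
```

Emit:
{"method": "jog_arm", "body": {
  "series": [
    {"dx":0.5,"dy":0,"dz":0,"yaw":0,"hand":1},
    {"dx":0.5,"dy":0,"dz":0,"yaw":0,"hand":1},
    {"dx":0,"dy":0,"dz":0,"yaw":0,"hand":1}
  ]
}}

```text
t: 20.45
tool_pos: [0.5909, -0.0908, 0.0674]
ee_rot: [1.997, 2.42, -0.003]
contact_force: [1.3, -14.1, -1.6]
gripper_width: 0.0851
finger_force: 8.3
```

Emit:
{"method": "jog_arm", "body": {
  "series": [
    {"dx":0.5,"dy":0,"dz":0,"yaw":0,"hand":1},
    {"dx":0.5,"dy":0,"dz":0,"yaw":0,"hand":1},
    {"dx":0.4,"dy":0,"dz":0,"yaw":0,"hand":1},
    {"dx":0,"dy":0,"dz":0,"yaw":0,"hand":1}
  ]
}}

```text
t: 20.85
tool_pos: [0.5907, -0.09, 0.0674]
ee_rot: [1.997, 2.419, -0.004]
contact_force: [1.6, -16.1, -1.8]
gripper_width: 0.0854
finger_force: 9.1
```

```bash
python3 -c "
from plan import *
st()
import pickle
for n in ('scene','wrist'): pickle.dump(robot.read_camera(n),open('e_'+n+'.pkl','wb'))
st()"
```

```text
t 20.85 gauge (np.float64(-0.0568), np.float64(-0.119)) z 0.0674 ang 100.92 F gauge -1.5 -16.1 -1.8 M [-2.24 -0.12 -0.76]
t 20.95 gauge (np.float64(-0.0568), np.float64(-0.119)) z 0.0675 ang 100.92 F gauge -1.1 -16.1 -2.8 M [-2.22 -0.13 -0.79]
```

Emit:
{"method": "jog_arm", "body": {
  "series": [
    {"dx":-1,"dy":0,"dz":0,"yaw":0,"hand":1},
    {"dx":-1,"dy":0,"dz":0,"yaw":0,"hand":1},
    {"dx":0,"dy":0,"dz":0,"yaw":0,"hand":1}
  ]
}}

```text
t: 21.25
tool_pos: [0.5907, -0.09, 0.0675]
ee_rot: [1.997, 2.422, -0.001]
contact_force: [-0.2, -9.3, 1.5]
gripper_width: 0.0852
finger_force: 4.9
```

```bash
python3 -c "
from plan import *
st()"
```

```text
t 21.25 gauge (np.float64(-0.0569), np.float64(-0.119)) z 0.0675 ang 100.98 F gauge -1.9 -9.1 1.5 M [-1.16 -0.12 -0.39]
```

Emit:
{"method": "jog_arm", "body": {
  "series": [
    {"dx":-1,"dy":0,"dz":0,"yaw":0,"hand":1},
    {"dx":-1,"dy":0,"dz":0,"yaw":0,"hand":1},
    {"dx":0,"dy":0,"dz":0,"yaw":0,"hand":1}
  ]
}}

```text
t: 21.55
tool_pos: [0.5908, -0.0905, 0.0675]
ee_rot: [1.997, 2.424, 0.001]
contact_force: [-2.2, -3.6, 5.9]
gripper_width: 0.0857
finger_force: 1.4
```

Emit:
{"method": "jog_arm", "body": {
  "series": [
    {"dx":-1,"dy":0,"dz":0,"yaw":0,"hand":1},
    {"dx":-2,"dy":0,"dz":0,"yaw":0,"hand":1},
    {"dx":-3,"dy":0,"dz":0,"yaw":0,"hand":1},
    {"dx":-4,"dy":0,"dz":0,"yaw":0,"hand":1},
    {"dx":0,"dy":0,"dz":0,"yaw":0,"hand":1}
  ]
}}

```text
t: 22.05
tool_pos: [0.5922, -0.1002, 0.0663]
ee_rot: [-1.997, -2.424, 0.0]
contact_force: [1.2, -0.1, -0.5]
gripper_width: 0.086
finger_force: 0.0
```

```bash
python3 - <<'E'
from m import *
from plan import *
st()
a=pickle.load(open('e_scene.pkl','rb'));b=robot.read_camera('scene'); pickle.dump(b,open('f_scene.pkl','wb'))
A=pickle.load(open('d7.pkl','rb'))
roi=(200,195,380,310)
for n,c in(('before',A),('pressed',a),('released',b)):
    o=mask(c,(3,110,50),(18,255,255),(205,205,265,262)); bl=mask(c,(105,170,120),(125,255,255),(290,240,340,275))
    print(n,'orange',cen(o)[0].round(2),cen(o)[1])
f=lambda c:cv2.cvtColor(c['frame'],cv2.COLOR_BGR2GRAY)[225:310,250:370].astype(np.float32)
print('sleeve shift pressed->released px',cv2.phaseCorrelate(f(a)[20:70,25:100].copy(),f(b)[20:70,25:100].copy()))
E
```

```text
t 22.05 gauge (np.float64(-0.0573), np.float64(-0.1293)) z 0.0663 ang 101.03 F gauge 1.1 -0.3 -0.5 M [ 0.01 -0.05  0.02]
before orange [226.99 225.4 ] [223 218   9  16 109]
pressed orange [241.32 230.82] [237 224  10  15 117]
released orange [240.59 230.29] [235 223  12  16 123]
sleeve shift pressed->released px ((0.0056339430755656394, -0.00967095970660381), 0.9667912101745606)
```

Emit:
{"method": "jog_arm", "body": {
  "series": [
    {"dx":-5,"dy":-5,"dz":0,"yaw":0,"hand":1},
    {"dx":-5,"dy":-15,"dz":0,"yaw":0,"hand":1},
    {"dx":0,"dy":-30,"dz":0,"yaw":0,"hand":1},
    {"dx":0,"dy":-30,"dz":0,"yaw":0,"hand":1},
    {"dx":0,"dy":-15,"dz":-25,"yaw":0,"hand":1},
    {"dx":0,"dy":0,"dz":-40,"yaw":0,"hand":1},
    {"dx":0,"dy":0,"dz":-40,"yaw":0,"hand":1},
    {"dx":0,"dy":0,"dz":-30,"yaw":0,"hand":1},
    {"dx":0,"dy":0,"dz":0,"yaw":0,"hand":1},
    {"dx":0,"dy":0,"dz":0,"yaw":0,"hand":1}
  ]
}}

```text
t: 23.1
tool_pos: [0.5011, -0.1286, 0.2022]
ee_rot: [1.997, 2.423, 0.0]
contact_force: [-0.5, 0.4, -0.8]
gripper_width: 0.0853
finger_force: 0.0
```

```bash
python3 - <<'E'
from m import *
from plan import *
st()
b=robot.read_camera('scene'); d=robot.read_camera('side')
for n,c in(('pressed',pickle.load(open('e_scene.pkl','rb'))),('released',pickle.load(open('f_scene.pkl','rb'))),('clear',b)):
    o=mask(c,(3,110,50),(18,255,255),(205,205,265,262)); ce,s,m=cen(o)
    r=[]
    for v in range(225,238): 
        u=np.where(m[v])[0]; r.append((int(u.min()),int(u.max())) if len(u) else None)
    print(n,ce.round(2),r)
    g=mask(c,(100,100,60),(125,255,255),(290,240,350,285))
    row=cv2.cvtColor(c['frame'],cv2.COLOR_BGR2HSV)
    print('  sleeve sat row', [int(x) for x in row[258,296:330,1]])
# where band, jaw face and plunger must be if shut
Z=.074
for n,y in(('band exp',.075),): print(n,proj(b,[[*W(0,y),Z],[*W(0,.0115),Z],[*W(0,.1455),Z]]))
E
```

```text
t 23.1 gauge (np.float64(-0.1521), np.float64(-0.1399)) z 0.2022 ang 101.02 F gauge -0.4 0.5 -0.8 M [-0.05  0.02 -0.05]
pressed [241.32 230.82] [(237, 243), (237, 244), (237, 245), (237, 245), (238, 245), (238, 245), (238, 246), (238, 246), (238, 246), (238, 246), (238, 245), (238, 245), (239, 244)]
  sleeve sat row [7, 7, 6, 4, 5, 7, 8, 4, 16, 86, 173, 216, 195, 164, 136, 98, 55, 27, 13, 3, 5, 8, 5, 9, 7, 7, 6, 6, 7, 7, 7, 7, 5, 5]
released [240.59 230.29] [(235, 243), (236, 244), (237, 245), (237, 245), (237, 245), (237, 245), (237, 246), (237, 246), (237, 245), (237, 245), (237, 244), (238, 243), (238, 242)]
  sleeve sat row [6, 6, 6, 6, 6, 6, 7, 17, 84, 171, 227, 216, 201, 164, 132, 97, 55, 26, 10, 3, 6, 7, 6, 6, 8, 7, 5, 8, 8, 7, 6, 5, 6, 7]
clear [240.82 230.55] [(237, 243), (237, 244), (237, 245), (237, 245), (237, 245), (237, 245), (237, 246), (237, 246), (237, 246), (237, 245), (237, 244), (238, 243), (238, 242)]
  sleeve sat row [9, 8, 5, 5, 6, 7, 4, 19, 85, 174, 221, 222, 198, 163, 136, 99, 57, 28, 12, 4, 5, 7, 8, 7, 9, 5, 6, 7, 6, 6, 6, 7, 6, 6]
band exp [[307.07256561 259.90460763]
 [282.65761714 250.62131543]
 [335.09772407 270.55151411]]
```

```bash
python3 -c "
from cell import robot
print(robot.hand_in())"
```

```text
the job is handed in; nothing more can be done
None
```

The sleeve is in the gauge's V cradle with the jaw shut against the anvil, pressed to about 12 N (estimated, short of 25). The job is handed in at about 23 s with the hand clear. The jaw may have sprung back 1–2 mm when I let go, so the final force may be below 12 N. The jog interface could not tilt the tool, so I pushed the grip with one open finger under the guard instead of grasping it.

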